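# Turn the pipette carousel and hang up a pipette

## Robot

A 7-joint arm with a two-finger parallel gripper is mounted at the origin on a cart in front of the work surface, level with it; the furniture and walls round the work are solid. World frame = base frame: x ahead of the robot, y to its left, z up, the work surface at z = 0. Lengths are in m, angles in rad, forces in N, time in s.
With the tool pointing down it reaches from about 0.4 to 0.85 m from the base axis. Payload 10.4 kg.
Tool frame: the origin (TCP) lies at the very end of the fingers, on their centre line; the grasp point (between the pads) lies 19 mm behind it (ctrl.grip_depth is the distance from the TCP to the grasp point, in m); z points along the fingers, y is the line along which they close (so a half turn about z gives the same grasp; the last joint's range is limited). The gripper opens to 85 mm and grips with 20 to 120 N. Pads are 22 mm wide; open, the fingers measure 114 mm over their backs; the gripper's body (76 mm by 85 mm) begins 54 mm behind the grasp point. The pads swing forward as they close: fully open they stand 13 mm farther back than shut.
Start: joints at [1.144, 0.332, -0.065, 1.46, 0.022, 1.35, -0.088], TCP at [0.246, -0.575, 0.195] pointing down, gripper open.
Joint ranges: [-2.6, 2.6], [-0.5, 2.12], [-1.47, 1.34], [0.16, 2.42], [-1.27, 4.41], [0.06, 2.06], [-2.6, 2.6]. Speed limits (rad/s): [2.22, 2.22, 2.79, 2.79, 3.14, 3.14, 3.14].

## Interface

Orientations are given as a unit quaternion [x, y, z, w].
In Python, from plant import ctrl, viewer gives the robot as it stands. The module is installed in compiled form; this text tells all that it offers.
- The arm moves only by the tool arm_command, never from a script. Its arguments are lists of equal length, an entry for each row: "travel": the shift along the tool's x, y, z as a fraction of full scale, a list of three; "rotation": the turn, a rotation vector about the tool's x, y, z as a fraction of full scale, a list of three; "fingers": the closure, from 0 (fully open) to 1 (shut). In form: {"travel": [[dx, dy, dz], ...], "rotation": [[rx, ry, rz], ...], "fingers": [fingers, ...]}. A call has exactly 5 rows; each row is the pose to reach, as a shift and turn from the pose commanded when the call began, along the tool's axes at that moment; what a row does not reach only later rows make up. Full scale, the value 1, is 500 mm for a shift and 30 degrees for a turn. A row lasts 1/10 s, in which the tool goes at most 50 mm and 8.59 degrees, less where a joint would pass 70% of its speed; a pose out of reach is approached as far as the arm can. A call with a number of a shift or a turn outside -1 to 1 is refused whole. A call with a gripper value outside its range is refused whole. The fingers move at their own pace and stop on an object; "squeeze" is the grip in N (left out, the last holds). Time passes only in rows, so rows that repeat a pose let the fingers close, or fill a call up. It gives the time, the measured TCP pose, the force, the opening and the grip force at its end, in the units of the state.
- ctrl.get_state(): the state, without advancing time (a new reading comes with each control period).
- viewer.capture(name): name is "scene" or "top"; returns a dict with "img" (384x512x3 uint8, red, green, blue), "mtx" (3x3 intrinsics, pixels), "dist_coeffs" ([k1, k2, p1, p2, k3] as OpenCV has them; the pictures are not rectified), "cam_to_world" (4x4, takes a point from camera to world coordinates). Camera axes: x right, y down, z forward; pixel columns grow to the right and rows downward; lengths in m; the calibration is good to about 2 mm. A picture is of the moment at which its call begins. There is no depth.
- ctrl.hand_in(): hands the job in; it is judged then, once.
The state is a dict: "time": time; "joint_pos": joint angles; "qvel": joint speeds; "joint_torque": joint torques, N m; "tcp_pos": TCP position; "ee_rot": TCP orientation; "wrist_force": force on the tool from outside, world axes, zero at the start; "ft_torque": the same for the moment, N m; "grip_width": finger opening in m; "finger_force": force on a finger pad.
Only numpy, scipy, OpenCV 4.12 (cv2) and the standard library are available. Lean on these libraries where they do the work, as an engineer would, in place of code of your own. Each camera call takes 0.05 s, during which the arm holds its last target. There are 200 camera calls.

## Task

Turn the pipette carousel by its black knob until the empty hook stands over the red arrow on the foot, and leave it there. Then take the blue pipette out of its stand, and, holding it upright with its collar a little above the hook, push its neck into the slot past the sprung catch until you clearly feel it press against the back stop, without forcing it (under 20 N), and set it down so that it hangs by its collar on the hook. The other pipettes must stay hanging and the other things on the bench must stay where they are.

Things in the scene. Friction and masses are not known exactly. Their poses are not given: they have to be found in the camera images.
- carousel: Turning part of the carousel: white hub on an aluminium column, four white two-pronged hooks at 90 degrees, black knob on top. Turns without end about its vertical axis, which passes through its origin at bench height; a drag of about 0.25 N m holds it where it is left. Hooks: top 196 mm above the bench, 8 mm thick, reaching 129 mm from the axis. Its -x axis points outward along the free hook.
- knob (a point): Mid height of the black round knob on the carousel's axis: 44 mm in diameter, 29 mm tall (256 to 285 mm above the bench). Fixed to the turning part: turning it turns the hooks.
- free_hook (a point): The empty hook: on the middle line of its 18 mm wide slot, 100 mm from the carousel's axis, level with the prongs' top. -x leads out of the slot's mouth, +x to the back. The rubber back stop of the slot is stiff, adjustable and not measured: a 14 mm neck touching it has its axis anywhere from 2 mm outward to 16 mm inward of this point. Find it by feel.
- catch (a point): Sprung catch of the empty hook: midway between two steel balls (10 mm across, 10 mm apart) in the slot's sides, 14 mm outward of free_hook, 6 mm below the prongs' top. A 14 mm neck pushes them aside with roughly 5 to 10 N and is past them once its axis is less than 7 mm outward of free_hook.
- arrow (a point): On the red arrow of the carousel's grey foot (foot fixed to the bench, 176 mm in diameter), 100 mm from the carousel's axis: directly below free_hook when that hook stands over the arrow.
- pipette: Pipette to hang, upright in the stand, 0.12 kg. Origin on its axis under its white collar (34 mm across, 5 thick), z up. Blue grip 24 x 24 mm, flat across its x and y axes, 5 to 47 mm above the origin; plunger up to 54. Below: grey neck 14 mm across from 0 to -22 mm, barrel 24 mm across to -82, tip to -136. Hangs by the collar, neck in the slot; the barrel is wider than the slot.
- stand: Blue block 70 x 70 x 65 mm, fixed to the bench, origin under its centre; the pipette stands in its hole, barrel resting on its top, and lifts straight out (tip reaches 54 mm down).
- hung_a: Pipette with a grey grip, of the same shape and origin as the one to hang, hanging loose on one of the other hooks; leave it hanging.
- hung_b: Pipette with a yellow grip, of the same shape and origin as the one to hang, hanging loose on one of the other hooks; leave it hanging.
- hung_c: Pipette with a green grip, of the same shape and origin as the one to hang, hanging loose on one of the other hooks; leave it hanging.
- timer: Bystander: white lab timer, 70x62x18 mm; origin under its centre. Leave alone.
- tip_box: Bystander: blue pipette tip box with clear lid, 88x118x78 mm; origin under its centre. Leave alone.
- bottle: Bystander: white bottle, 58x58x128 mm; origin under its centre. Leave alone.
- kit_box: Bystander: green carton, 110x50x75 mm; origin under its centre. Leave alone.
- dish: Bystander: clear round dish, 60x60x15 mm; origin under its centre. Leave alone.
- vial: Bystander: small black bottle, 29x29x53 mm; origin under its centre. Leave alone.

How it is judged:
On the way, in this order (a step that is already met when the one before it is completed fails the run):
1. the empty hook stands over the arrow, the carousel let go (horizontal distance between free_hook and arrow below 0.012 m and contact force between the fingers and carousel below 0.3 N), for 0.2 s.
2. the pipette's neck is past the catch and pressed against the back stop with at least 3 N, the collar not yet set down (1 to 13 mm above the prongs) (x of pipette in the frame of free_hook between -0.0055 and 0.02 m and y of pipette in the frame of free_hook between -0.004 and 0.004 m and z of pipette in the frame of free_hook between 0.001 and 0.013 m and contact force between pipette and carousel above 3 N), for 0.1 s.
At the end, for the whole second after the job is handed in: Empty hook within 12 mm of the arrow; blue pipette in it, neck behind the catch (7 mm outward to 20 mm inward of the hook point, 4 mm sideways), collar within 2 mm of the prongs' top, upright within 0.1 rad; at rest; the other three pipettes hanging upright (horizontal distance between free_hook and arrow below 0.012 m and x of pipette in the frame of free_hook between -0.007 and 0.02 m and y of pipette in the frame of free_hook between -0.004 and 0.004 m and z of pipette in the frame of free_hook between -0.002 and 0.002 m and angle between pipette's own z axis and vertical below 0.1 rad and linear speed of pipette below 0.02 m/s and angular speed of carousel below 0.05 rad/s and angle between each of hung_a, hung_b, hung_c's own z axis and vertical below 0.12 rad and height (world z) of each of hung_a, hung_b, hung_c above 0.19 m); the robot touches nothing.
It fails at once if the pipette is forced into the hook with more than 20 N before it is set down, or presses on the carousel with more than 60 N at any time (contact force between pipette and carousel above 60 N or (z of pipette in the frame of free_hook above 0.001 m and contact force between pipette and carousel above 20 N)).
It fails at once if the pipette is wrenched crooked in the hook (over 0.12 rad off upright) (horizontal distance between pipette and free_hook below 0.025 m and angle between pipette's own z axis and vertical above 0.12 rad).
It fails at once if another pipette falls from its hook (height (world z) of any of hung_a, hung_b, hung_c below 0.17 m).
It fails at once if a bystander on the bench is moved by more than 20 mm (distance of any of timer, tip_box, bottle, kit_box, dish, vial from where it was at the start of the episode above 0.02 m).
It also fails if it takes over 64 s, if anything falls off the work surface, if the arm or the gripper's body presses on something with over 40 N, if the wrist force passes 120 N, or if a joint passes its speed limit or range.

## Working session

There is one attempt and no reset: what is moved stays moved. The work goes in short steps, Python scripts to look and compute and a tool call to move; the robot and the scene stay as the last step left them, time stands still between calls to the robot, and variables do not carry over. Pictures are saved under pics/ and viewed, at most 10 in all, crops included, and the job is handed in when it is done.

Besides the shell and the picture viewer there is one more tool, called after "Request:" as name(argument=value, ...) on one line, values as JSON. arm_command: Moves the arm, as the interface text tells. Shift numbers are shares of 500 mm and turn numbers shares of 30 degrees, none past 1 either way. Its arguments: {"type":"object","properties":{"travel":{"type":"array","items":{"type":"array","items":{"type":"number","minimum":-1,"maximum":1}}},"rotation":{"type":"array","items":{"type":"array","items":{"type":"number","minimum":-1,"maximum":1}}},"fingers":{"type":"array","items":{"type":"number"}},"squeeze":{"type":"number"}},"required":["travel","rotation","fingers"]}

```bash
mkdir -p pics; cat > h.py <<'E'
import numpy as np, cv2
from plant import ctrl, viewer
from scipy.spatial.transform import Rotation as R
def cap(name,fn=None):
    c=viewer.capture(name)
    if fn: cv2.imwrite('pics/'+fn,c['img'][:,:,::-1])
    return c
def onplane(c,px,z):
    p=np.array(px,float).reshape(-1,1,2)
    u=cv2.undistortPoints(p,c['mtx'],np.array(c['dist_coeffs'],float)).reshape(-1,2)
    T=np.array(c['cam_to_world']); d=np.c_[u,np.ones(len(u))]@T[:3,:3].T; o=T[:3,3]
    return o+d*((z-o[2])/d[:,2])[:,None]
def proj(c,P):
    T=np.linalg.inv(np.array(c['cam_to_world'])); P=np.array(P,float).reshape(-1,3)@T[:3,:3].T+T[:3,3]
    return cv2.projectPoints(P,np.zeros(3),np.zeros(3),c['mtx'],np.array(c['dist_coeffs'],float))[0].reshape(-1,2)
def st():
    s=ctrl.get_state(); print({k:np.round(s[k],4).tolist() for k in ('time','tcp_pos','ee_rot','wrist_force','grip_width','finger_force','joint_pos')}); return s
E
python3 - <<'E'
from h import *
for n in('scene','top'):
    c=cap(n,n+'0.png'); print(n,np.round(c['cam_to_world'],3).tolist())
st()
E
```

```text
scene [[-0.627, -0.458, 0.63, 0.013], [-0.778, 0.395, -0.488, 0.278], [-0.025, -0.796, -0.604, 0.681], [0.0, 0.0, 0.0, 1.0]]
top [[0.015, -0.994, 0.105, 0.408], [-1.0, -0.014, 0.012, -0.159], [-0.011, -0.105, -0.994, 1.343], [0.0, 0.0, 0.0, 1.0]]
{'time': 0.1, 'tcp_pos': [0.2454, -0.5744, 0.194], 'ee_rot': [0.9797, 0.2005, -0.0002, -0.0006], 'wrist_force': [-0.3263, -0.4153, -0.8514], 'grip_width': 0.0852, 'finger_force': 0.0, 'joint_pos': [1.1444, 0.3328, -0.0647, 1.4608, 0.0216, 1.3499, -0.0885]}
```

View pics/scene0.png

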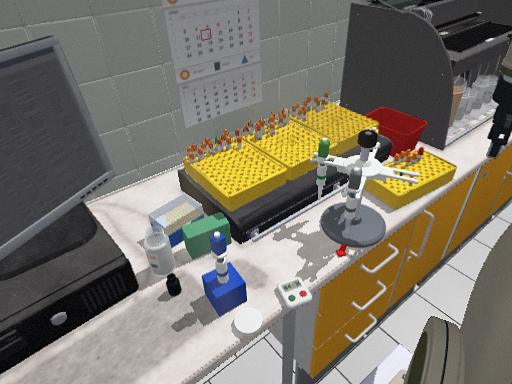

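View pics/top0.png

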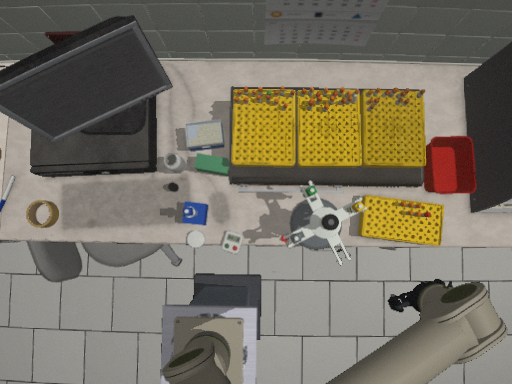

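The carousel is at about (330,222) in the top view, the blue pipette and stand at (193,212), and the red arrow near (283,238). I'll crop and measure.

```bash
python3 - <<'E'
from h import *
t=cap('top'); s=cap('scene')
a=cv2.resize(t['img'][165:275,270:390],None,fx=5,fy=5,interpolation=cv2.INTER_CUBIC)
cv2.imwrite('pics/crop1.png',a[:,:,::-1])
for n,c in(('top',t),('scene',s)):
    hsv=cv2.cvtColor(c['img'],cv2.COLOR_RGB2HSV); 
    for nm,lo,hi in(('red',(0,150,80),(6,255,255)),('blue',(105,140,40),(125,255,255)),('black',(0,0,0),(180,255,45))):
        m=cv2.inRange(hsv,lo,hi); k,l,stt,ce=cv2.connectedComponentsWithStats(m)
        print(n,nm,[(stt[i].tolist(),np.round(ce[i],1).tolist()) for i in range(1,k) if 12<stt[i][4]<1500])
print('knob',onplane(t,(330,222),.285), 'stand',onplane(t,(195,213),.065))
E
```

```text
top red [([424, 213, 6, 4, 20], [426.8, 214.4]), ([281, 236, 6, 6, 13], [283.2, 239.0])]
top blue [([0, 200, 5, 11, 29], [1.4, 204.2]), ([183, 202, 25, 23, 365], [195.7, 213.1])]
top black [([315, 13, 7, 4, 19], [317.9, 14.2]), ([33, 96, 124, 81, 972], [127.6, 150.7]), ([81, 101, 65, 34, 852], [121.1, 123.0]), ([32, 161, 110, 6, 143], [86.4, 163.4]), ([169, 183, 9, 8, 55], [172.8, 186.7]), ([262, 182, 18, 3, 23], [270.9, 182.8]), ([282, 182, 27, 3, 52], [294.3, 183.3]), ([313, 182, 25, 3, 39], [325.4, 183.2]), ([343, 182, 77, 4, 152], [380.5, 184.2]), ([322, 215, 16, 14, 88], [328.8, 221.8]), ([388, 279, 64, 33, 593], [412.3, 295.8]), ([441, 285, 35, 18, 337], [458.2, 293.2]), ([169, 349, 35, 18, 205], [185.3, 357.6])]
scene red [([366, 107, 61, 49, 1320], [398.5, 127.9]), ([336, 243, 11, 14, 84], [341.5, 250.1]), ([300, 291, 6, 5, 27], [302.6, 293.1])]
scene blue [([168, 228, 16, 19, 168], [175.8, 237.4]), ([210, 233, 16, 22, 191], [219.2, 243.1]), ([202, 262, 45, 54, 1172], [224.6, 288.0])]
scene black [([371, 0, 11, 5, 34], [375.4, 2.0]), ([417, 0, 26, 6, 77], [427.2, 1.8]), ([401
[... 199 characters left out ...]
0, 4, 10, 23], [467.0, 73.7]), ([489, 75, 23, 82, 1112], [501.0, 114.9]), ([358, 131, 20, 17, 247], [367.3, 139.4]), ([375, 143, 17, 19, 164], [383.6, 152.6]), ([323, 172, 26, 15, 170], [336.6, 178.8]), ([210, 183, 108, 61, 1361], [269.7, 214.2]), ([321, 184, 12, 13, 65], [326.9, 190.3]), ([0, 202, 97, 79, 956], [54.9, 248.4]), ([70, 209, 7, 4, 14], [72.5, 210.2]), ([68, 215, 18, 8, 53], [77.5, 219.2]), ([39, 231, 18, 16, 62], [46.3, 237.5]), ([0, 257, 120, 65, 186], [58.7, 289.4]), ([166, 274, 15, 22, 235], [172.9, 284.9]), ([441, 320, 7, 64, 95], [445.1, 352.9]), ([415, 344, 5, 12, 16], [416.9, 349.8])]
knob [[ 0.43139741 -0.35152618  0.285     ]] stand [[0.45894123 0.04692021 0.065     ]]
```

View pics/crop1.png

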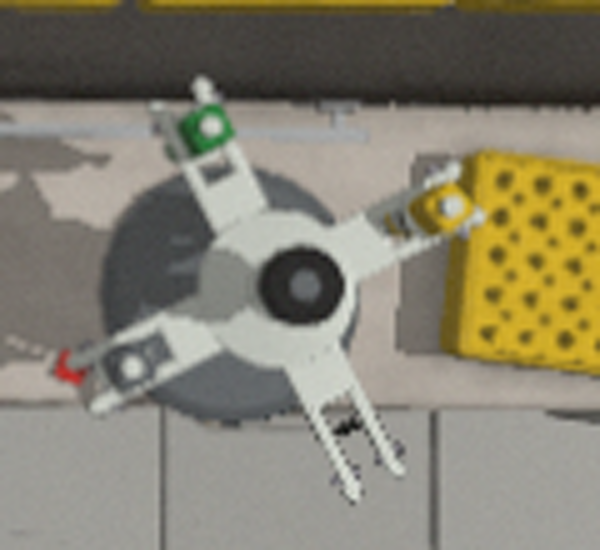

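Free hook points down-right (mouth near crop (375,482)); arrow is at left below the grey pipette. Compute angles.

```bash
python3 - <<'E'
from h import *
t=cap('top'); s=cap('scene')
f=lambda x,y:(270+x/5-.4,165+y/5-.4)
k=onplane(t,f(302,285),.285)[0]; print('knob top',k)
ks=onplane(s,(367.3,137),.285)[0]; print('knob scene approx',ks)
mo=onplane(t,f(375,482),.196)[0]; print('mouth',mo, np.linalg.norm(mo[:2]-k[:2]))
ang=lambda p:np.degrees(np.arctan2(p[1]-k[1],p[0]-k[0]))
print('free ang',ang(mo))
for nm,p,z in(('green',(210,125),.25),('yellow',(452,206),.25),('grey',(132,368),.25)):
    q=onplane(t,f(*p),z)[0]; print(nm,q,np.hypot(*(q-k)[:2]),ang(q))
for z in(0,.01,.02):
    for c,p in((t,(283.2,239)),(s,(341.5,250.1))):
        q=onplane(c,p,z)[0]; print('arrow',z,q,np.hypot(*(q-k)[:2]),ang(q))
# foot ellipse
for c,nm in((t,'top'),(s,'scene')):
    print(nm,proj(c,[k]),proj(c,[[k[0],k[1],0]]))
hsv=cv2.cvtColor(t['img'],cv2.COLOR_RGB2HSV)
# pipette plunger top (scene white tip) & grip
for nm,c,p,z in(('grip',s,(219.2,243.1),.173),):
    print(nm,onplane(c,p,z))
a=cv2.resize(np.hstack([t['img'][190:240,165:225],s['img'][225:285,190:250][:50]]),None,fx=6,fy=6,interpolation=cv2.INTER_CUBIC)
cv2.imwrite('pics/crop2.png',a[:,:,::-1])
E
```

```text
knob top [ 0.43246707 -0.35152922  0.285     ]
knob scene approx [ 0.42130351 -0.33652056  0.285     ]
mouth [ 0.32159674 -0.40978056  0.196     ] 0.12524155861386815
free ang -152.28253502080128
green [ 0.52162676 -0.30678298  0.25      ] 0.0997580885180523 26.650527745909148
yellow [ 0.4781631  -0.44191675  0.25      ] 0.10128194664555862 -63.1808103294574
grey [ 0.38636629 -0.26388985  0.25      ] 0.09902495320146626 117.74563658393987
arrow 0 [ 0.37801393 -0.24447494  0.        ] 0.12010729773781477 116.96015926826568
arrow 0 [ 0.38788139 -0.25815519  0.        ] 0.10347266426504514 115.52426666140983
arrow 0.01 [ 0.37824092 -0.24384095  0.01      ] 0.12057047521649197 116.72742367279197
arrow 0.01 [ 0.38238296 -0.25028347  0.01      ] 0.11295627663649413 116.3206213465467
arrow 0.02 [ 0.37846791 -0.24320695  0.02      ] 0.12103562684652654 116.49647314183363
arrow 0.02 [ 0.37688452 -0.24241175  0.02      ] 0.12245832817057227 116.9935047941756
top [[330.  221.6]] [[314.81200805 223.30831644]]
scene [[367.5209739 133.0577803]] [[351.82231606 224.72595826]]
grip [[0.45972916 0.04711717 0.173     ]]
```

View pics/crop2.png

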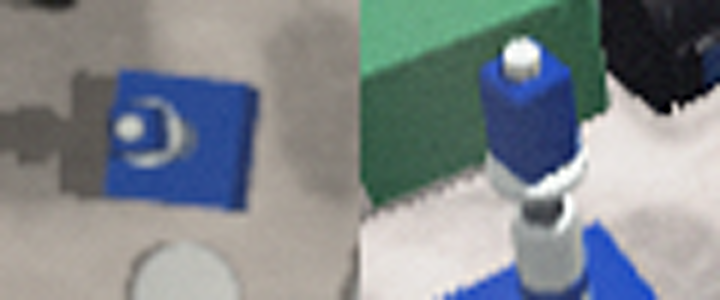

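Request:
arm_command(travel=[[0, 0, -0.1], [0, 0, -0.2], [0.05, -0.025, -0.27], [0.13, -0.066, -0.27], [0.21, -0.107, -0.27]], rotation=[[0, 0, 0], [0, 0, 0], [0, 0, 0], [0, 0, 0], [0, 0, 0]], fingers=[0, 0, 0, 0, 0])

```text
time: 0.8
tcp_pos: [0.3218, -0.4838, 0.331]
ee_rot: [0.98, 0.2, 0.001, 0.001]
wrist_force: [1.7, -0.4, -0.5]
grip_width: 0.0854
finger_force: 0.0
```

Request:
arm_command(travel=[[0.08, -0.041, 0], [0.16, -0.082, 0], [0.24, -0.123, 0], [0.308, -0.158, 0], [0.308, -0.158, 0]], rotation=[[0, 0, 0], [0, 0, 0], [0, 0, 0], [0, 0, 0], [0, 0, 0]], fingers=[0, 0, 0, 0, 0])

```text
time: 1.3
tcp_pos: [0.4357, -0.3456, 0.33]
ee_rot: [0.979, 0.205, 0.001, -0.001]
wrist_force: [-0.6, -0.4, -0.4]
grip_width: 0.0855
finger_force: 0.0
```

```bash
python3 - <<'E'
from h import *
st(); t=cap('top');s=cap('scene')
a=np.hstack([t['img'][165:275,270:390],s['img'][110:220,290:410]]); cv2.imwrite('pics/crop3.png',cv2.resize(a,None,fx=3.3,fy=3.3)[:,:,::-1])
E
```

```text
{'time': 1.3, 'tcp_pos': [0.4357, -0.3456, 0.33], 'ee_rot': [0.9788, 0.205, 0.001, -0.0006], 'wrist_force': [-0.649, -0.4312, -0.3928], 'grip_width': 0.0855, 'finger_force': 0.0, 'joint_pos': [0.8107, 0.157, -0.2547, 1.3998, 0.0372, 1.5892, -0.5982]}
```

View pics/crop3.png

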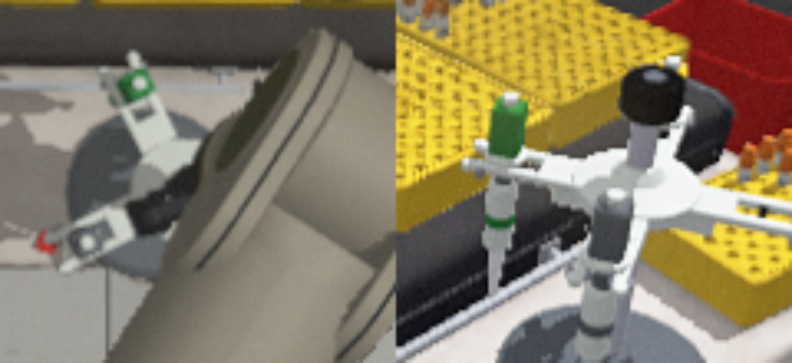

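Request:
arm_command(travel=[[0, 0, 0.07], [0, 0, 0.144], [0, 0, 0.144], [0, 0, 0.144], [0, 0, 0.144]], rotation=[[0, 0, 0], [0, 0, 0], [0, 0, 0], [0, 0, 0], [0, 0, 0]], fingers=[0, 0, 0, 0, 0])

```text
time: 1.9
tcp_pos: [0.4321, -0.3522, 0.26]
ee_rot: [0.98, 0.2, 0.001, 0.001]
wrist_force: [-0.4, -0.4, 0.7]
grip_width: 0.0853
finger_force: 0.0
```

Request:
arm_command(travel=[[0, 0, 0], [0, 0, 0], [0, 0, 0], [0, 0, 0], [0, 0, 0]], rotation=[[0, 0, 0], [0, 0, 0], [0, 0, 0], [0, 0, 0], [0, 0, 0]], fingers=[1, 1, 1, 1, 1], squeeze=50)

```text
time: 2.4
tcp_pos: [0.4317, -0.3511, 0.2578]
ee_rot: [0.98, 0.201, 0.0, 0.0]
wrist_force: [0.2, 0.6, -1.1]
grip_width: 0.0122
finger_force: 0.0
```

Request:
arm_command(travel=[[0, 0, 0], [0, 0, 0], [0, 0, 0], [0, 0, 0], [0, 0, 0]], rotation=[[0, 0, 0.03], [0, 0, 0.09], [0, 0, 0.17], [0, 0, 0.25], [0, 0, 0.33]], fingers=[1, 1, 1, 1, 1])

```text
time: 2.9
tcp_pos: [0.4317, -0.3511, 0.2577]
ee_rot: [0.993, 0.114, -0.0, 0.0]
wrist_force: [0.1, -0.1, -0.4]
grip_width: -0.0001
finger_force: 0.0
```

```bash
python3 - <<'E'
from h import *
st(); s=cap('scene');t=cap('top')
print(proj(s,[[.4317,-.3511,.2577],[.4317,-.3511,.2767]]),proj(t,[[.4317,-.3511,.2577]]))
a=s['img'][90:210,290:430]; cv2.imwrite('pics/crop4.png',cv2.resize(a,None,fx=5,fy=5)[:,:,::-1])
E
```

```text
{'time': 2.9, 'tcp_pos': [0.4317, -0.3511, 0.2577], 'ee_rot': [0.9935, 0.114, -0.0, 0.0], 'wrist_force': [0.0893, -0.0599, -0.432], 'grip_width': -0.0001, 'finger_force': 0.0, 'joint_pos': [0.81, 0.1664, -0.2382, 1.5365, 0.0395, 1.4434, -0.7723]}
[[365.87347326 143.68632931]
 [367.11889553 136.46079907]] [[328.04690911 222.08041222]]
```

View pics/crop4.png

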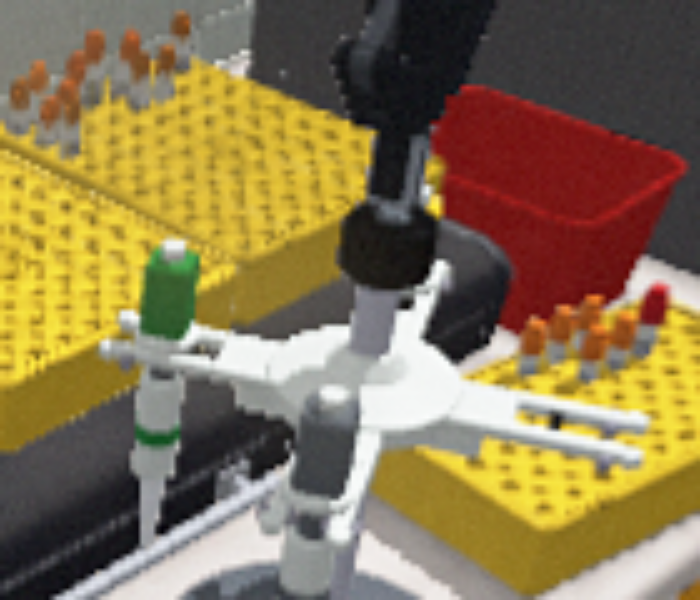

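The fingers shut (tip seen at crop (400,215)) without holding the knob: they are above or behind it. I'll check the reported TCP against the camera using the starting picture.

```bash
python3 - <<'E'
from h import *
s=cap('scene');t=cap('top')
T=R.from_quat([.9797,.2005,0,0]).as_matrix(); p=np.array([.2454,-.5744,.194])
# open fingertips +-43..57mm along tool y, 13mm back
for nm,c in(('scene',s),('top',t)):
    print(nm,'tcp',proj(c,[p]),'tips',proj(c,[p+T@[0,y,-.013] for y in(-.057,-.043,.043,.057)]).round(1).tolist())
a=cv2.imread('pics/scene0.png')[60:170,440:512]; b=cv2.imread('pics/top0.png')[260:330,380:480]
a=cv2.resize(a,None,fx=5,fy=5);b=cv2.resize(b,None,fx=4,fy=4)
o=np.zeros((550,770,3),np.uint8);o[:550,:360]=a;o[:280,365:765]=b
cv2.imwrite('pics/crop5.png',o)
E
```

```text
scene tcp [[484.32114425 165.07184358]] tips [[485.4, 172.8], [485.6, 169.7], [486.9, 152.0], [487.1, 149.3]]
top tcp [[401.08785264 288.00637412]] tips [[384.7, 296.6], [389.1, 294.6], [416.2, 282.7], [420.6, 280.8]]
```

View pics/crop5.png

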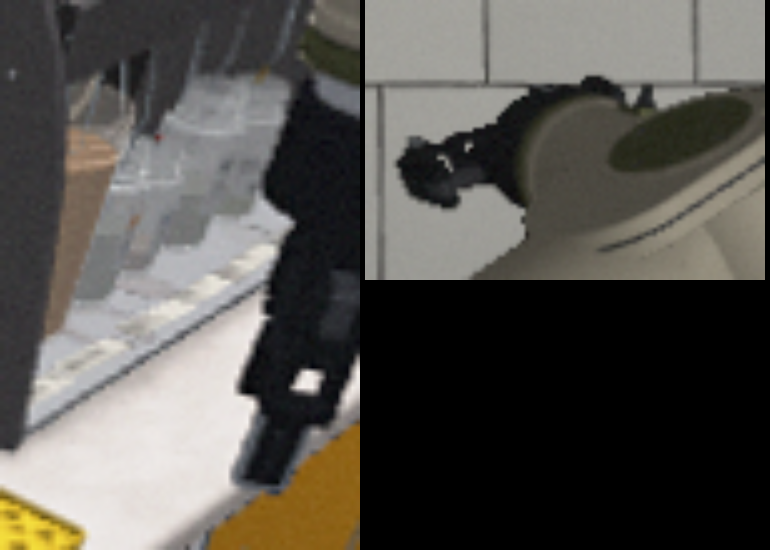

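Both pictures show the fingertips about 27 mm higher than the reported TCP. I'll open, turn back 30°, then go lower; even at face value the lower height is clear of the hub.

Request:
arm_command(travel=[[0, 0, 0], [0, 0, -0.02], [0, 0, -0.02], [0, 0, -0.02], [0, 0, -0.02]], rotation=[[0, 0, 0], [0, 0, -0.2], [0, 0, -0.45], [0, 0, -0.7], [0, 0, -0.95]], fingers=[0, 0, 0, 0, 0])

```text
time: 3.6
tcp_pos: [0.4317, -0.3512, 0.2678]
ee_rot: [0.933, 0.359, 0.0, 0.0]
wrist_force: [-0.0, -0.1, -0.1]
grip_width: 0.0725
finger_force: 0.0
```

Request:
arm_command(travel=[[0, 0, 0], [0, 0, 0], [0, 0, 0], [0, 0, 0.04], [0, 0, 0.08]], rotation=[[0, 0, 0], [0, 0, 0], [0, 0, 0], [0, 0, 0], [0, 0, 0]], fingers=[0, 0, 0, 0, 0])

```text
time: 4.1
tcp_pos: [0.432, -0.3513, 0.2277]
ee_rot: [0.935, 0.355, 0.0, 0.001]
wrist_force: [-0.2, 0.2, -0.7]
grip_width: 0.0856
finger_force: 0.0
```

Request:
arm_command(travel=[[0, 0, 0], [0, 0, 0], [0, 0, 0], [0, 0, 0], [0, 0, 0]], rotation=[[0, 0, 0], [0, 0, 0], [0, 0, 0], [0, 0, 0], [0, 0, 0]], fingers=[0.3, 0.5, 1, 1, 1], squeeze=40)

```text
time: 4.6
tcp_pos: [0.4345, -0.354, 0.2303]
ee_rot: [0.935, 0.356, 0.002, 0.004]
wrist_force: [11.8, -11.9, -2.0]
grip_width: 0.0423
finger_force: 42.4
```

Request:
arm_command(travel=[[0, 0.006, 0], [0, 0.008, 0], [0, 0.008, 0], [0, 0.008, 0], [0, 0.008, 0]], rotation=[[0, 0, 0.0], [0, 0, 0.15], [0, 0, 0.35], [0, 0, 0.6], [0, 0, 0.8]], fingers=[1, 1, 1, 1, 1])

```text
time: 5.1
tcp_pos: [0.4348, -0.3548, 0.2302]
ee_rot: [0.988, 0.151, 0.001, 0.001]
wrist_force: [-2.2, -0.0, 7.6]
grip_width: 0.0426
finger_force: 43.2
```

Request:
arm_command(travel=[[0, 0, 0], [0, 0, 0], [0, 0, 0], [0, 0, 0], [0, 0, 0]], rotation=[[0, 0, 0.2], [0, 0, 0.4], [0, 0, 0.6], [0, 0, 0.8], [0, 0, 1]], fingers=[1, 1, 1, 1, 1])

```text
time: 5.6
tcp_pos: [0.4349, -0.3559, 0.2302]
ee_rot: [0.994, -0.11, 0.002, 0.002]
wrist_force: [-1.6, -4.3, 6.0]
grip_width: 0.0422
finger_force: 43.0
```

Request:
arm_command(travel=[[0, 0, 0], [0, 0, 0], [0, 0, 0], [0, 0, 0], [0, 0, 0]], rotation=[[0, 0, 0.2], [0, 0, 0.4], [0, 0, 0.6], [0, 0, 0.8], [0, 0, 0.9]], fingers=[1, 1, 1, 1, 1])

```text
time: 6.1
tcp_pos: [0.4345, -0.3568, 0.2302]
ee_rot: [0.941, -0.339, 0.002, 0.002]
wrist_force: [-2.3, -6.6, 5.8]
grip_width: 0.0425
finger_force: 43.0
```

```bash
python3 - <<'E'
from h import *
s=st();print(np.degrees(R.from_quat(s['ee_rot']).as_euler('xyz')))
c=cap('scene'); a=c['img'][90:270,280:460]; cv2.imwrite('pics/crop6.png',cv2.resize(a,None,fx=3.3,fy=3.3)[:,:,::-1])
E
```

```text
{'time': 6.1, 'tcp_pos': [0.4345, -0.3568, 0.2302], 'ee_rot': [0.9408, -0.3388, 0.002, 0.0019], 'wrist_force': [-2.2512, -6.6226, 5.812], 'grip_width': 0.0425, 'finger_force': 42.9779, 'joint_pos': [0.7417, 0.1793, -0.1569, 1.5764, 0.0312, 1.3833, -1.6805]}
[179.87101254  -0.2939015  -39.61158829]
```

View pics/crop6.png

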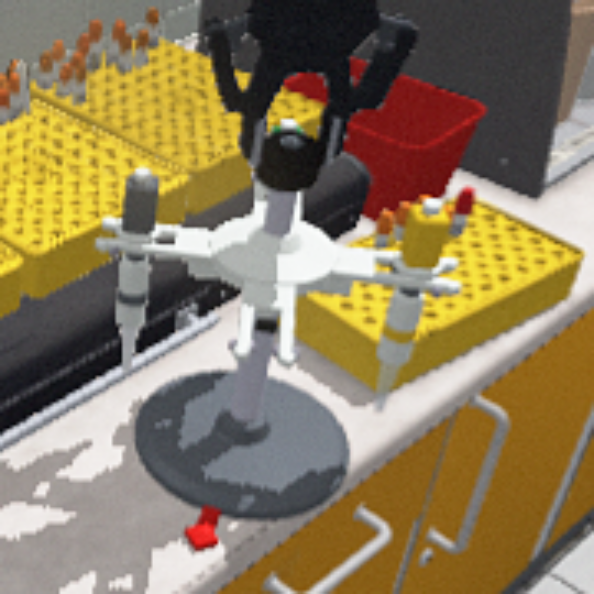

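Hook turned about 81°, now a bit short of the arrow at crop (205,525). Finish the turn, release, rise.

Request:
arm_command(travel=[[0, 0, 0], [0, 0, 0], [0, 0, 0], [0, 0, 0], [0, 0, 0]], rotation=[[0, 0, 0.15], [0, 0, 0.31], [0, 0, 0.31], [0, 0, 0.31], [0, 0, 0.31]], fingers=[1, 1, 1, 1, 1])

```text
time: 6.65
tcp_pos: [0.4342, -0.357, 0.2302]
ee_rot: [0.911, -0.413, 0.002, 0.002]
wrist_force: [-2.3, -7.6, 5.7]
grip_width: 0.0424
finger_force: 42.9
```

Request:
arm_command(travel=[[0, 0, 0], [0, 0, 0], [0, 0, 0], [0, 0, 0], [0, 0, 0]], rotation=[[0, 0, 0], [0, 0, 0], [0, 0, 0], [0, 0, 0], [0, 0, 0]], fingers=[0, 0, 0, 0, 0])

```text
time: 7.15
tcp_pos: [0.4344, -0.3539, 0.2277]
ee_rot: [0.912, -0.411, -0.0, -0.0]
wrist_force: [0.7, 0.5, 0.3]
grip_width: 0.0855
finger_force: 0.0
```

Request:
arm_command(travel=[[0, 0, 0], [0, 0, -0.08], [0, 0, -0.16], [0, 0, -0.24], [0, 0, -0.24]], rotation=[[0, 0, 0], [0, 0, 0], [0, 0, 0], [0, 0, 0], [0, 0, 0]], fingers=[0, 0, 0, 0, 0])

```text
time: 7.65
tcp_pos: [0.4358, -0.355, 0.3537]
ee_rot: [0.912, -0.411, 0.004, 0.001]
wrist_force: [0.1, -0.2, -0.6]
grip_width: 0.085
finger_force: 0.0
```

```bash
python3 - <<'E'
from h import *
s=st();print(np.degrees(R.from_quat(s['ee_rot']).as_euler('xyz')))
c=cap('scene','s7.png'); t=cap('top','t7.png')
o=np.zeros((600,800,3),np.uint8)
o[:600,:400]=cv2.resize(c['img'][120:270,300:400],None,fx=4,fy=4); o[:440,:][:, 400:800]=cv2.resize(t['img'][165:275,270:370],None,fx=4,fy=4)
cv2.imwrite('pics/crop7.png',o[:,:,::-1])
k=np.array([.4325,-.3515])
for z in(.0,.01,.02):
    q=onplane(c,(300+0,120+0),z)
# predicted hook centreline
for a in(116,124,110):
    d=np.array([np.cos(np.radians(a)),np.sin(np.radians(a))])
    print(a,proj(c,[[*(k+d*.125),.196],[*(k+d*.1),0.01]]).round(1).tolist(),proj(t,[[*(k+d*.125),.196],[*(k+d*.1),0.01]]).round(1).tolist())
E
```

```text
{'time': 7.65, 'tcp_pos': [0.4358, -0.355, 0.3537], 'ee_rot': [0.9115, -0.4112, 0.0042, 0.0009], 'wrist_force': [0.0912, -0.1794, -0.5698], 'grip_width': 0.085, 'finger_force': 0.0, 'joint_pos': [0.722, 0.1583, -0.14, 1.3472, 0.0225, 1.629, -1.8332]}
[-179.89353841   -0.48536467  -48.56453879]
116 [[348.9, 194.9], [342.6, 246.6]] [[285.6, 240.7], [288.5, 236.0]]
124 [[357.0, 196.5], [348.1, 247.9]] [[288.6, 246.0], [290.6, 239.6]]
110 [[343.1, 193.2], [338.6, 245.2]] [[283.9, 236.5], [287.3, 233.1]]
```

View pics/crop7.png

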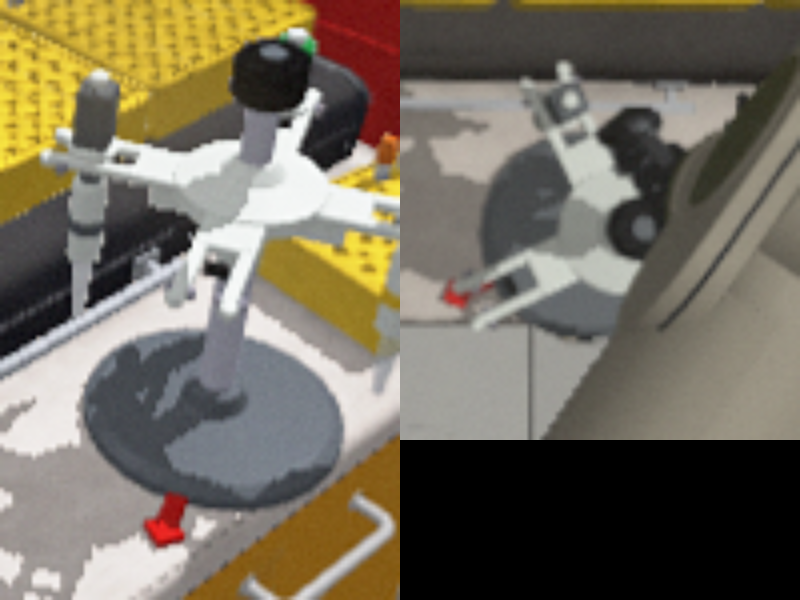

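Hook mouth at top crop (474,304) and scene crop (206,304) matches ~116–118°, arrow ~116.7°: within tolerance. Now toward the blue pipette.

Request:
arm_command(travel=[[-0.05, -0.05, 0], [-0.11, -0.11, 0], [-0.17, -0.17, 0], [-0.23, -0.23, 0], [-0.29, -0.29, 0]], rotation=[[0, 0, -0.2], [0, 0, -0.4], [0, 0, -0.6], [0, 0, -0.8], [0, 0, -1]], fingers=[0, 0, 0, 0, 0])

```text
time: 8.25
tcp_pos: [0.4464, -0.1477, 0.3464]
ee_rot: [0.987, -0.159, -0.001, -0.0]
wrist_force: [0.7, -0.1, -0.0]
grip_width: 0.0857
finger_force: 0.0
```

```bash
cat >> h.py <<'E'
def togo(target,yaw=None):
    s=st(); M=R.from_quat(s['ee_rot']).as_matrix(); y=np.degrees(np.arctan2(M[1,0],M[0,0]))
    print('yaw',y,'shift frac',(M.T@(np.array(target)-s['tcp_pos'])/.5).round(4), 'rot z frac',None if yaw is None else (y-yaw)/30)
E
python3 - <<'E'
from h import *
togo([.46,.046,.30],-7)
s=cap('scene');t=cap('top')
g=lambda x,y:(190+(x-360)/6-.4,225+y/6-.4)
P=[onplane(s,g(*p),.194)[0] for p in((483,70),(525,100),(575,68))]; print(P)
for i in(0,1): d=P[i+1]-P[i]; print(np.hypot(*d[:2]),np.degrees(np.arctan2(d[1],d[0])))
print('plunger scene',onplane(s,g(523,50),.201),'top',onplane(t,(185.8,210.4),.201))
f=lambda x,y:(270+x/4-.4,165+y/4-.4)
k=np.array([.4325,-.3515])
q=onplane(t,f(573-400,98),.25)[0]; print('grey',q,np.degrees(np.arctan2(*(q[:2]-k)[::-1])))
c=t; hsv=cv2.cvtColor(t['img'],cv2.COLOR_RGB2HSV)
cv2.imwrite('pics/t8.png',t['img'][:,:,::-1]);cv2.imwrite('pics/s8.png',s['img'][:,:,::-1])
for nm,lo,hi in(('green',(50,120,30),(80,255,255)),('red',(0,150,80),(6,255,255))):
    m=cv2.inRange(hsv,lo,hi); m[:,:260]=0;m[:,400:]=0;n,l,sb,ce=cv2.connectedComponentsWithStats(m)
    for i in range(1,n):
        if sb[i][4]>5:
            q=onplane(t,ce[i],.24 if nm=='green' else .01)[0]; print(nm,sb[i],q,np.degrees(np.arctan2(*(q[:2]-k)[::-1])),np.hypot(*(q[:2]-k)))
E
```

```text
{'time': 8.25, 'tcp_pos': [0.4464, -0.1477, 0.3464], 'ee_rot': [0.9872, -0.1592, -0.001, -0.0], 'wrist_force': [0.6573, -0.1275, -0.0475], 'grip_width': 0.0857, 'finger_force': 0.0, 'joint_pos': [0.5611, -0.0315, -0.3266, 1.5613, -0.01, 1.6121, -1.6563]}
yaw -18.325035005051188 shift frac [-0.0958 -0.3763  0.0928] rot z frac -0.3775011668350396
[array([0.46801877, 0.06016409, 0.194     ]), array([0.44791898, 0.05708905, 0.194     ]), array([0.44950043, 0.03694437, 0.194     ])]
0.02033364914840277 -171.30183696961274
0.02020666409544817 -85.51122393985715
plunger scene [[0.46084533 0.04863536 0.201     ]] top [[0.46070068 0.05210418 0.201     ]]
grey [ 0.52307793 -0.31027593  0.25      ] 24.471357374965294
green [267  91   4   3   9] [ 0.80502389 -0.18425383  0.24      ] 24.177896787550363 0.4083446232857121
green [355 202   9  10  36] [ 0.47779709 -0.44056143  0.24      ] -63.04188368914698 0.0999187942674712
red [281 238   6   4  12] [ 0.37686283 -0.2448611   0.01      ] 117.55259519121351 0.1202802969807381
```

Request:
arm_command(travel=[[-0.02, -0.075, 0], [-0.04, -0.15, 0], [-0.06, -0.23, 0.02], [-0.08, -0.31, 0.06], [-0.092, -0.377, 0.09]], rotation=[[0, 0, -0.2], [0, 0, -0.4], [0, 0, -0.6], [0, 0, -0.78], [0, 0, -0.78]], fingers=[0, 0, 0, 0, 0])

```text
time: 8.85
tcp_pos: [0.4627, 0.0457, 0.3008]
ee_rot: [0.999, 0.044, -0.001, 0.0]
wrist_force: [1.0, -0.5, -0.1]
grip_width: 0.0851
finger_force: 0.0
```

```bash
python3 - <<'E'
from h import *
togo([.462,.046,.13],5)
s=cap('scene','s9.png');t=cap('top','t9.png')
o=np.zeros((600,800,3),np.uint8)
o[:600,:400]=cv2.resize(s['img'][130:280,170:270],None,fx=4,fy=4); o[:400,400:]=cv2.resize(t['img'][150:250,140:240],None,fx=4,fy=4)
cv2.imwrite('pics/crop8.png',o[:,:,::-1])
q=ctrl.get_state(); M=R.from_quat(q['ee_rot']).as_matrix(); p=np.array(q['tcp_pos'])
for y in(-.057,.057,-.043,.043): print(y,proj(s,[p+M@[0,y,-.013]]),proj(t,[p+M@[0,y,-.013]]))
E
```

```text
{'time': 8.85, 'tcp_pos': [0.4627, 0.0457, 0.3008], 'ee_rot': [0.999, 0.044, -0.0008, 0.0], 'wrist_force': [0.9684, -0.5167, -0.1469], 'grip_width': 0.0851, 'finger_force': 0.0, 'joint_pos': [0.3652, -0.036, -0.5388, 1.6556, -0.0186, 1.5186, -1.6549]}
yaw 5.049358504651856 shift frac [-0.0008 -0.0007  0.3417] rot z frac 0.0016452834883952032
-0.057 [[182.18957937 201.07040814]] [[158.06340203 209.44117929]]
0.057 [[234.84753915 172.74524137]] [[201.053637   206.19837927]]
-0.043 [[189.25502422 197.27111151]] [[163.32017027 209.04595734]]
0.043 [[228.93389196 175.92733164]] [[195.75436764 206.59940811]]
```

View pics/crop8.png

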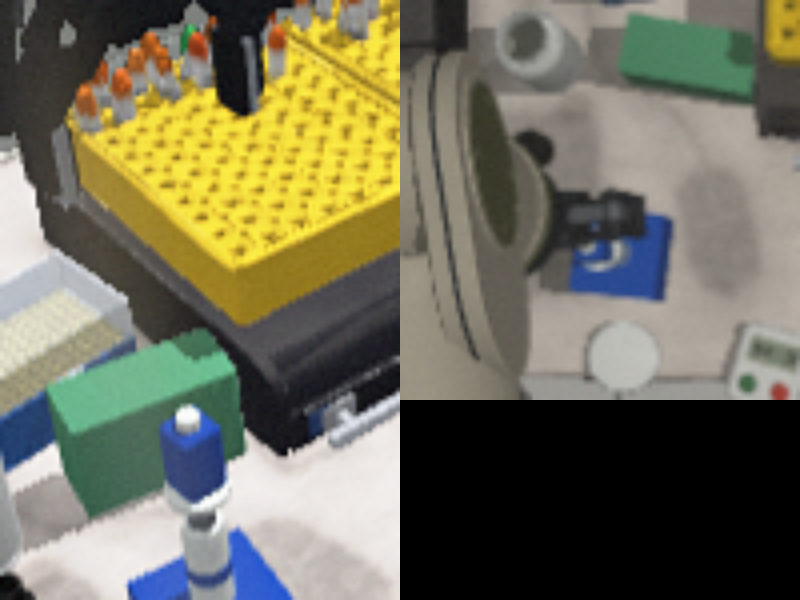

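```bash
python3 - <<'E'
from h import *
from scipy.optimize import least_squares
s=cap('scene');t=cap('top')
q=ctrl.get_state(); M=R.from_quat(q['ee_rot']).as_matrix(); p=np.array(q['tcp_pos'])
A=p+M@[0,-.05,-.013];B=p+M@[0,.05,-.013];C=p+M@[0,.057,-.013]
f=lambda b:np.r_[(proj(s,[A+b,B+b])-[[186,179.5],[230,157]]).ravel(),(proj(t,[C+b])-[[201,203.7]]).ravel()]
r=least_squares(f,np.zeros(3)); print(r.x,r.fun)
E
```

```text
[ 0.00423266 -0.00161089  0.03142291] [-1.79437943  0.64383408  1.69881552 -0.52482663  0.62522    -0.14745616]
```

Finger tips seen at (186,180) and (230,157) give a steady +~30 mm z offset from the reported TCP. Descend with that included, then grip.

Request:
arm_command(travel=[[0, 0, 0.08], [0, 0, 0.17], [0, 0, 0.26], [0, 0, 0.32], [0, 0, 0.34]], rotation=[[0, 0, 0], [0, 0, 0], [0, 0, 0], [0, 0, 0], [0, 0, 0]], fingers=[0, 0, 0, 0, 0])

```text
time: 9.55
tcp_pos: [0.4617, 0.042, 0.1297]
ee_rot: [0.999, 0.041, -0.002, 0.0]
wrist_force: [-1.5, -0.7, -0.9]
grip_width: 0.0856
finger_force: 0.0
```

Request:
arm_command(travel=[[0, 0, 0], [0, 0, 0], [0, 0, 0], [0, 0, 0], [0, 0, 0]], rotation=[[0, 0, 0], [0, 0, 0], [0, 0, 0], [0, 0, 0], [0, 0, 0]], fingers=[0.4, 0.5, 0.6, 0.65, 0.7], squeeze=40)

```text
time: 10.05
tcp_pos: [0.464, 0.0439, 0.1335]
ee_rot: [0.999, 0.042, 0.001, 0.0]
wrist_force: [-0.2, -0.2, 0.3]
grip_width: 0.0255
finger_force: 0.0
```

Request:
arm_command(travel=[[0, 0, 0], [0, 0, 0], [0, 0, 0], [0, 0, 0], [0, 0, 0]], rotation=[[0, 0, 0], [0, 0, 0], [0, 0, 0], [0, 0, 0], [0, 0, 0]], fingers=[0.8, 1, 1, 1, 1])

```text
time: 10.55
tcp_pos: [0.4641, 0.0442, 0.1334]
ee_rot: [0.999, 0.042, 0.001, -0.0]
wrist_force: [0.1, 0.8, 5.2]
grip_width: 0.0234
finger_force: 40.8
```

Request:
arm_command(travel=[[0, 0, 0], [0, 0, -0.03], [0, 0, -0.08], [0, 0, -0.13], [0, 0, -0.16]], rotation=[[0, 0, 0], [0, 0, 0], [0, 0, 0], [0, 0, 0], [0, 0, 0]], fingers=[1, 1, 1, 1, 1], squeeze=70)

```text
time: 11.05
tcp_pos: [0.4638, 0.0438, 0.2142]
ee_rot: [0.999, 0.042, 0.001, 0.0]
wrist_force: [0.1, 0.2, -2.1]
grip_width: 0.0226
finger_force: 68.9
```

```bash
python3 - <<'E'
from h import *
togo([.361,-.2077,.200],26.8)
E
```

```text
{'time': 11.05, 'tcp_pos': [0.4638, 0.0438, 0.2142], 'ee_rot': [0.9991, 0.0422, 0.0006, 0.0002], 'wrist_force': [0.0696, 0.2154, -2.1158], 'grip_width': 0.0226, 'finger_force': 68.8869, 'joint_pos': [0.3637, -0.005, -0.5478, 1.8076, -0.0021, 1.3372, -1.6699]}
yaw 4.841418381380397 shift frac [-0.2473  0.4839  0.0284] rot z frac -0.7319527206206534
```

Request:
arm_command(travel=[[-0.02, 0.04, 0], [-0.055, 0.11, 0], [-0.09, 0.18, 0], [-0.125, 0.25, 0], [-0.16, 0.31, 0]], rotation=[[0, 0, -0.1], [0, 0, -0.28], [0, 0, -0.46], [0, 0, -0.6], [0, 0, -0.73]], fingers=[1, 1, 1, 1, 1])

```text
time: 11.55
tcp_pos: [0.3956, -0.1192, 0.2125]
ee_rot: [0.973, 0.232, -0.0, 0.0]
wrist_force: [0.8, -0.1, -1.6]
grip_width: 0.0228
finger_force: 68.9
```

```bash
python3 - <<'E'
from h import *
togo([.361,-.2077,.200],26.8)
E
```

```text
{'time': 11.55, 'tcp_pos': [0.3956, -0.1192, 0.2125], 'ee_rot': [0.9727, 0.2323, -0.0003, 0.0001], 'wrist_force': [0.7551, -0.1211, -1.5759], 'grip_width': 0.0228, 'finger_force': 68.8528, 'joint_pos': [0.5349, -0.1368, -0.3188, 1.9304, -0.0435, 1.3418, -0.8733]}
yaw 26.860152616403486 shift frac [-0.1418  0.1267  0.025 ] rot z frac 0.002005087213449504
```

Request:
arm_command(travel=[[-0.05, 0.03, 0], [-0.1, 0.07, 0.01], [-0.146, 0.11, 0.02], [-0.146, 0.128, 0.026], [-0.146, 0.128, 0.026]], rotation=[[0, 0, 0], [0, 0, 0], [0, 0, 0], [0, 0, 0], [0, 0, 0]], fingers=[1, 1, 1, 1, 1])

```text
time: 12.05
tcp_pos: [0.3602, -0.2079, 0.1991]
ee_rot: [0.973, 0.23, -0.0, -0.0]
wrist_force: [-0.4, 0.9, -1.5]
grip_width: 0.0229
finger_force: 68.9
```

```bash
python3 - <<'E'
from h import *
togo([.361,-.2077,.200],26.8)
s=cap('scene','s10.png');t=cap('top','t10.png')
o=np.zeros((600,800,3),np.uint8)
o[:600,:500]=cv2.resize(s['img'][130:250,280:380],None,fx=5,fy=5); o[:300,500:]=cv2.resize(t['img'][190:250,250:310],None,fx=5,fy=5)
cv2.imwrite('pics/crop9.png',o[:,:,::-1])
E
```

```text
{'time': 12.05, 'tcp_pos': [0.3602, -0.2079, 0.1991], 'ee_rot': [0.9731, 0.2303, -0.0004, -0.0004], 'wrist_force': [-0.4447, 0.9441, -1.5085], 'grip_width': 0.0229, 'finger_force': 68.9073, 'joint_pos': [0.6225, -0.1254, -0.191, 1.952, -0.0248, 1.3139, -0.6668]}
yaw 26.62686565629908 shift frac [ 0.0016  0.0004 -0.0018] rot z frac -0.0057711447900306466
```

View pics/crop9.png

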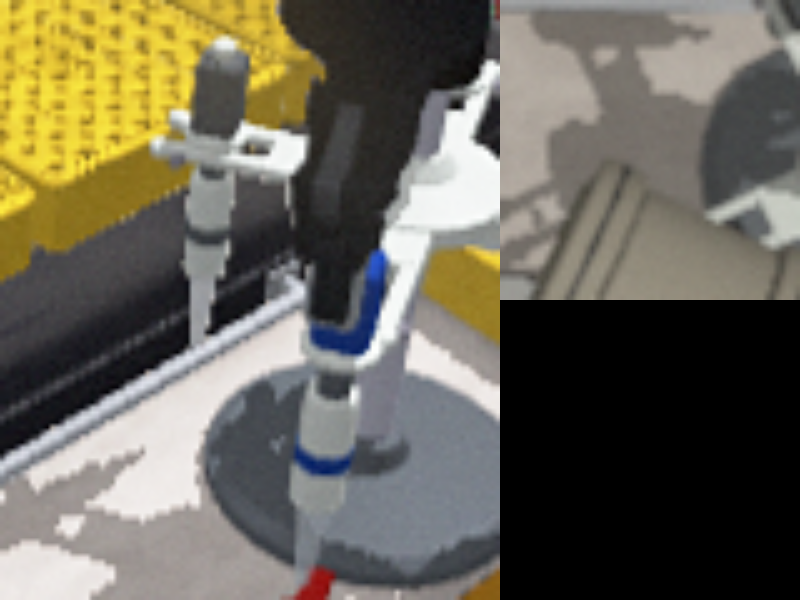

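The pipette is upright outside the slot mouth (neck at crop (333,383), band (325,460)). My picture allowance is used up, so from here I measure numerically only.

```bash
python3 - <<'E'
from h import *
s=cap('scene')
a=cv2.imread('pics/s7.png'); g=cv2.cvtColor(a,cv2.COLOR_BGR2GRAY)
for r in range(180,200,2): print(r,'cols338-366',g[r,338:367].tolist())
im=s['img']; hsv=cv2.cvtColor(im,cv2.COLOR_RGB2HSV); m=cv2.inRange(hsv,(105,120,40),(125,255,255)); m[:, :330]=0;m[:,365:]=0;m[:175]=0;m[240:]=0
n,l,sb,ce=cv2.connectedComponentsWithStats(m); print([(sb[i].tolist(),ce[i].round(1).tolist()) for i in range(1,n)])
g2=cv2.cvtColor(im,cv2.COLOR_RGB2GRAY)
for r in(205,207,212,216,226,229): print(r,'cols334-360',g2[r,334:361].tolist())
o=np.array([.357,-.2044,.2127])
for dz in(0,-.011,-.03,-.052,-.08): print(dz,proj(s,[o+[0,0,dz]]))
k=np.array([.4325,-.3515]);d=np.array([-.451,.893]);n=np.array([.893,.451])
for rr in(.09,.11,.125):
  print(rr,proj(s,[[*(k+rr*d+e*n),.196] for e in(-.02,-.009,0,.009,.02)]).round(1).tolist())
E
```

```text
180 cols338-366 [67, 45, 46, 28, 31, 34, 30, 32, 29, 35, 246, 244, 240, 237, 238, 244, 246, 248, 245, 245, 244, 243, 243, 243, 244, 245, 245, 168, 134]
182 cols338-366 [164, 125, 43, 29, 30, 25, 27, 23, 20, 186, 251, 247, 248, 195, 145, 142, 152, 162, 177, 194, 209, 225, 233, 239, 232, 248, 194, 132, 125]
184 cols338-366 [100, 88, 33, 23, 19, 123, 177, 198, 213, 247, 246, 248, 224, 156, 181, 224, 157, 148, 141, 139, 129, 181, 244, 246, 249, 210, 134, 127, 125]
186 cols338-366 [211, 196, 136, 184, 195, 222, 220, 194, 166, 245, 249, 230, 187, 54, 24, 22, 39, 42, 64, 113, 165, 248, 246, 248, 237, 135, 122, 129, 129]
188 cols338-366 [202, 222, 221, 221, 191, 137, 170, 169, 164, 249, 236, 196, 164, 63, 40, 23, 21, 17, 13, 124, 249, 247, 248, 243, 153, 115, 122, 123, 126]
190 cols338-366 [191, 162, 138, 132, 111, 160, 176, 170, 169, 219, 196, 229, 234, 236, 243, 212, 136, 106, 104, 238, 247, 245, 249, 172, 113, 130, 131, 130, 125]
192 cols338-366 [142, 186, 194, 142, 153, 173, 176, 171, 156, 162, 170, 233, 232, 234, 238, 170, 125, 109, 237, 247, 246, 249, 197, 127, 122, 148, 146, 147, 143]
[... 1186 characters left out ...]
151, 150, 152, 151, 147, 146, 148, 146, 147, 141, 126, 111, 121, 128, 127, 131, 131, 127, 127, 126, 131, 133, 126]
229 cols334-360 [74, 75, 71, 121, 153, 152, 145, 143, 145, 140, 146, 140, 144, 158, 134, 125, 124, 123, 125, 125, 126, 125, 129, 124, 127, 133, 128]
0 [[346.53027073 200.05795278]]
-0.011 [[345.91755394 204.14417567]]
-0.03 [[344.88531685 211.03255537]]
-0.052 [[343.72961985 218.75132896]]
-0.08 [[342.31668281 228.19755382]]
0.09 [[362.3, 188.2], [357.4, 187.1], [353.4, 186.2], [349.4, 185.3], [344.6, 184.2]]
0.11 [[360.4, 193.3], [355.4, 192.2], [351.3, 191.2], [347.2, 190.3], [342.3, 189.1]]
0.125 [[358.9, 197.3], [353.8, 196.1], [349.7, 195.1], [345.6, 194.1], [340.6, 192.9]]
```

```bash
python3 - <<'E'
from h import *
s=cap('scene'); g=cv2.cvtColor(s['img'],cv2.COLOR_RGB2GRAY)
print({r:g[r,345:349].tolist() for r in range(194,212)})
T=np.array(s['cam_to_world']); o=np.array([.357,-.2044,.2127])
v=T[:2,3]-o[:2]; v/=np.hypot(*v)
for nm,z,rad in(('collar top front',.005,.017),('collar bottom front',0,.017),('barrel top front',-.022,.012),('barrel top back',-.022,-.012),('barrel bottom front',-.082,.012)): print(nm,proj(s,[[*(o[:2]+rad*v),o[2]+z]]))
gc=g[:,340:346]; print({r:g[r,341:345].tolist() for r in range(222,240)})
togo([.3602+.0065*.0,-.2079,.1885])
E
```

```text
{194: [66, 50, 29, 73], 195: [66, 78, 73, 95], 196: [49, 65, 64, 69], 197: [40, 35, 40, 42], 198: [43, 39, 38, 44], 199: [33, 36, 34, 35], 200: [144, 113, 113, 66], 201: [178, 168, 166, 147], 202: [166, 169, 175, 176], 203: [152, 153, 157, 159], 204: [101, 109, 120, 116], 205: [57, 62, 71, 75], 206: [63, 61, 60, 51], 207: [61, 62, 56, 52], 208: [58, 51, 53, 46], 209: [80, 71, 93, 91], 210: [154, 151, 156, 146], 211: [164, 165, 163, 150]}
collar top front [[346.04495269 203.29439154]]
collar bottom front [[345.76097872 205.18868906]]
barrel top front [[344.7709269  211.79624614]]
barrel top back [[345.84808743 204.60757125]]
barrel bottom front [[341.66312258 232.57044184]]
{222: [35, 33, 44, 49], 223: [36, 37, 37, 35], 224: [101, 58, 28, 31], 225: [146, 123, 119, 117], 226: [146, 148, 145, 146], 227: [150, 147, 138, 146], 228: [143, 144, 140, 146], 229: [148, 141, 144, 142], 230: [146, 145, 143, 140], 231: [145, 143, 147, 143], 232: [142, 139, 137, 137], 233: [129, 136, 138, 132], 234: [120, 138, 135, 138], 235: [120, 128, 131, 137], 236: [123, 119, 135, 130], 237: [121, 123, 126, 98], 238: [124, 124, 104, 79], 239: [124, 127, 91, 73]}
{'time': 12.25, 'tcp_pos': [0.3609, -0.2062, 0.1998], 'ee_rot': [0.9727, 0.2321, 0.0, -0.0], 'wrist_force': [-0.0654, 0.6824, -0.9258], 'grip_width': 0.0227, 'finger_force': 68.906, 'joint_pos': [0.6208, -0.1271, -0.1934, 1.9519, -0.0252, 1.3145, -0.6669]}
yaw 26.843900669904546 shift frac [-0.0028  0.0023  0.0226] rot z frac None
```

Request:
arm_command(travel=[[-0.002, 0, 0.013], [-0.003, 0, 0.026], [-0.003, 0.02, 0.026], [-0.003, 0.035, 0.026], [-0.003, 0.05, 0.026]], rotation=[[0, 0, 0], [0, 0, 0], [0, 0, 0], [0, 0, 0], [0, 0, 0]], fingers=[1, 1, 1, 1, 1])

```text
time: 12.75
tcp_pos: [0.3708, -0.2312, 0.1868]
ee_rot: [0.973, 0.231, 0.0, 0.0]
wrist_force: [-0.6, -0.2, -1.4]
grip_width: 0.0227
finger_force: 68.8
```

Request:
arm_command(travel=[[0, 0.003, 0], [0, 0.006, 0], [0, 0.009, 0], [0, 0.012, 0], [0, 0.015, 0]], rotation=[[0, 0, 0], [0, 0, 0], [0, 0, 0], [0, 0, 0], [0, 0, 0]], fingers=[1, 1, 1, 1, 1])

```text
time: 13.25
tcp_pos: [0.3738, -0.237, 0.1868]
ee_rot: [0.973, 0.231, 0.0, 0.0]
wrist_force: [0.2, -0.8, -1.4]
grip_width: 0.023
finger_force: 68.9
```

```bash
cat >> h.py <<'E'
def rel():
    s=st(); p=np.array(s['tcp_pos'])+[-.003,.0035,.0136]; k=np.array([.4325,-.3515]);d=np.array([-.451,.893]);n=np.array([.893,.451])
    F=np.array(s['wrist_force']); print('radius',(p[:2]-k)@d,'lat',(p[:2]-k)@n,'z',p[2]-.196,'F radial',F[:2]@d,'lat',F[:2]@n)
E
python3 -c "
from h import *
rel()"
```

```text
{'time': 13.25, 'tcp_pos': [0.3738, -0.237, 0.1868], 'ee_rot': [0.9729, 0.2313, 0.0001, 0.0001], 'wrist_force': [0.1663, -0.7885, -1.4295], 'grip_width': 0.023, 'finger_force': 68.9131, 'joint_pos': [0.6373, -0.0577, -0.1684, 1.917, -0.01, 1.2813, -0.632]}
radius 0.13317865124625133 lat -0.0018964772589999612 z 0.004387608599678017 F radial -0.779169180019115 lat -0.20714234047287977
```

Request:
arm_command(travel=[[0, 0.003, 0], [0, 0.006, 0], [0, 0.009, 0], [0, 0.012, 0], [0, 0.015, 0]], rotation=[[0, 0, 0], [0, 0, 0], [0, 0, 0], [0, 0, 0], [0, 0, 0]], fingers=[1, 1, 1, 1, 1])

```text
time: 13.75
tcp_pos: [0.3774, -0.2438, 0.1868]
ee_rot: [0.973, 0.231, 0.0, 0.0]
wrist_force: [1.6, 1.7, -0.6]
grip_width: 0.0228
finger_force: 68.9
```

```bash
python3 -c "
from h import *
rel()
s=cap('scene'); g=cv2.cvtColor(s['img'],cv2.COLOR_RGB2GRAY)
for r in range(196,214): print(r,g[r,336:366].tolist())"
```

```text
{'time': 13.75, 'tcp_pos': [0.3774, -0.2438, 0.1868], 'ee_rot': [0.9729, 0.2313, 0.0002, 0.0001], 'wrist_force': [1.598, 1.7187, -0.5538], 'grip_width': 0.0228, 'finger_force': 68.9095, 'joint_pos': [0.6405, -0.0429, -0.1634, 1.903, -0.0074, 1.2805, -0.6246]}
radius 0.1255285753405458 lat -0.0017029794780987447 z 0.004384070414174157 F radial 0.8141289711855676 lat 2.202193846780178
196 [222, 225, 228, 225, 229, 235, 184, 138, 150, 165, 214, 186, 159, 160, 162, 166, 167, 165, 185, 189, 207, 183, 181, 240, 152, 134, 181, 215, 164, 148]
197 [224, 226, 228, 229, 231, 234, 223, 215, 218, 224, 240, 237, 131, 105, 128, 151, 154, 150, 166, 159, 146, 146, 154, 220, 125, 98, 221, 237, 220, 166]
198 [228, 228, 228, 230, 230, 232, 233, 235, 234, 235, 238, 230, 95, 64, 83, 95, 101, 98, 110, 148, 153, 151, 146, 157, 112, 131, 234, 237, 239, 223]
199 [227, 229, 229, 230, 231, 227, 230, 231, 234, 235, 227, 227, 98, 59, 63, 60, 58, 50, 94, 137, 151, 149, 141, 129, 113, 154, 233, 235, 236, 239]
200 [229, 230, 230, 231, 231, 232, 232, 233, 237, 232, 192, 179, 81, 60, 57, 62, 60, 55, 131, 126, 137, 130
[... 1288 characters left out ...]
81, 148, 156, 153, 149, 146, 146, 143, 141, 141, 141, 136, 124, 122, 122, 120, 128, 126, 126, 128, 127, 123, 127]
210 [68, 77, 75, 75, 79, 72, 75, 78, 150, 150, 151, 152, 146, 145, 143, 137, 139, 142, 148, 126, 122, 118, 120, 134, 124, 125, 125, 126, 123, 126]
211 [75, 69, 77, 75, 77, 75, 71, 57, 149, 159, 149, 153, 148, 147, 140, 145, 144, 144, 137, 123, 123, 121, 121, 131, 128, 127, 128, 123, 126, 128]
212 [71, 72, 78, 74, 73, 75, 73, 40, 118, 154, 155, 149, 145, 145, 145, 144, 147, 151, 129, 123, 120, 121, 125, 133, 124, 123, 124, 126, 127, 126]
213 [75, 75, 75, 74, 74, 74, 95, 44, 60, 104, 133, 151, 155, 151, 144, 147, 144, 116, 118, 122, 123, 116, 121, 126, 127, 126, 126, 130, 130, 124]
```

Request:
arm_command(travel=[[0.002, 0.003, 0], [0.002, 0.006, 0], [0.002, 0.009, 0], [0.002, 0.011, 0], [0.002, 0.013, 0]], rotation=[[0, 0, 0], [0, 0, 0], [0, 0, 0], [0, 0, 0], [0, 0, 0]], fingers=[1, 1, 1, 1, 1])

```text
time: 14.3
tcp_pos: [0.3809, -0.2484, 0.1865]
ee_rot: [0.973, 0.231, -0.0, -0.001]
wrist_force: [-1.5, 5.3, -1.4]
grip_width: 0.023
finger_force: 69.0
```

```bash
python3 -c "
from h import *
rel()"
```

```text
{'time': 14.3, 'tcp_pos': [0.3809, -0.2484, 0.1865], 'ee_rot': [0.9728, 0.2315, -0.0001, -0.0006], 'wrist_force': [-1.5201, 5.2747, -1.3665], 'grip_width': 0.023, 'finger_force': 68.978, 'joint_pos': [0.6422, -0.0292, -0.1606, 1.8905, -0.0057, 1.281, -0.6203]}
radius 0.11985675193946657 lat -0.0006538538964683425 z 0.004072834114182661 F radial 5.395859491857794 lat 1.021485521440082
```

Request:
arm_command(travel=[[0, 0.002, 0], [0, 0.004, 0], [0, 0.006, 0], [0, 0.008, 0], [0, 0.008, 0]], rotation=[[0, 0, 0], [0, 0, 0], [0, 0, 0], [0, 0, 0], [0, 0, 0]], fingers=[1, 1, 1, 1, 1])

```text
time: 14.8
tcp_pos: [0.3824, -0.2523, 0.1863]
ee_rot: [0.973, 0.231, -0.0, -0.0]
wrist_force: [-0.7, 3.4, -3.1]
grip_width: 0.0226
finger_force: 69.0
```

```bash
python3 -c "
from h import *
rel()"
```

```text
{'time': 14.8, 'tcp_pos': [0.3824, -0.2523, 0.1863], 'ee_rot': [0.9729, 0.2313, -0.0004, -0.0005], 'wrist_force': [-0.749, 3.4335, -3.1395], 'grip_width': 0.0226, 'finger_force': 68.9887, 'joint_pos': [0.6441, -0.0214, -0.1577, 1.8833, -0.0036, 1.2808, -0.6165]}
radius 0.11564745688159217 lat -0.0011546871575797378 z 0.0039100307481717556 F radial 3.403890710940358 lat 0.8796273205828673
```

Request:
arm_command(travel=[[0, 0.002, 0], [0, 0.004, 0], [0, 0.006, 0], [0, 0.008, 0], [0, 0.01, 0]], rotation=[[0, 0, 0], [0, 0, 0], [0, 0, 0], [0, 0, 0], [0, 0, 0]], fingers=[1, 1, 1, 1, 1])

```text
time: 15.3
tcp_pos: [0.3853, -0.2577, 0.187]
ee_rot: [0.973, 0.231, 0.0, 0.001]
wrist_force: [0.1, 0.2, -0.7]
grip_width: 0.0226
finger_force: 69.0
```

```bash
python3 -c "
from h import *
rel()"
```

```text
{'time': 15.3, 'tcp_pos': [0.3853, -0.2577, 0.187], 'ee_rot': [0.9729, 0.2311, 0.0003, 0.0005], 'wrist_force': [0.1089, 0.1941, -0.7056], 'grip_width': 0.0226, 'finger_force': 69.0328, 'joint_pos': [0.6464, -0.012, -0.1541, 1.8727, -0.0015, 1.2796, -0.6117]}
radius 0.10955320648290373 lat -0.0009515838233471907 z 0.00457819328402681 F radial 0.12423181330094245 lat 0.1847543373923603
```

Request:
arm_command(travel=[[0, 0.002, 0], [0, 0.004, 0], [0, 0.006, 0], [0, 0.008, 0], [0, 0.01, 0]], rotation=[[0, 0, 0], [0, 0, 0], [0, 0, 0], [0, 0, 0], [0, 0, 0]], fingers=[1, 1, 1, 1, 1])

```text
time: 15.8
tcp_pos: [0.3871, -0.2618, 0.1867]
ee_rot: [0.973, 0.231, -0.0, 0.0]
wrist_force: [-0.1, 0.2, -1.9]
grip_width: 0.0232
finger_force: 69.0
```

Request:
arm_command(travel=[[0, 0.001, 0], [0, 0.002, 0], [0, 0.003, 0], [0, 0.004, 0], [0, 0.005, 0]], rotation=[[0, 0, 0], [0, 0, 0], [0, 0, 0], [0, 0, 0], [0, 0, 0]], fingers=[1, 1, 1, 1, 1])

```text
time: 16.3
tcp_pos: [0.3884, -0.2639, 0.1867]
ee_rot: [0.973, 0.231, 0.0, 0.0]
wrist_force: [-0.4, -0.9, -1.7]
grip_width: 0.0225
finger_force: 69.0
```

```bash
python3 -c "
from h import *
rel()"
```

```text
{'time': 16.3, 'tcp_pos': [0.3884, -0.2639, 0.1867], 'ee_rot': [0.9729, 0.2312, 0.0, 0.0], 'wrist_force': [-0.4404, -0.8502, -1.7086], 'grip_width': 0.0225, 'finger_force': 68.9745, 'joint_pos': [0.6495, 0.0023, -0.1498, 1.8589, 0.0004, 1.2803, -0.6047]}
radius 0.1026530208127878 lat -0.0009806129096891797 z 0.004326693854444563 F radial -0.5606073152489213 lat -0.776697497890668
```

Past the catch, free of force. Feel for the stop in small steps.

Request:
arm_command(travel=[[0, 0.0015, 0], [0, 0.003, 0], [0, 0.0045, 0], [0, 0.006, 0], [0, 0.006, 0]], rotation=[[0, 0, 0], [0, 0, 0], [0, 0, 0], [0, 0, 0], [0, 0, 0]], fingers=[1, 1, 1, 1, 1])

```text
time: 16.8
tcp_pos: [0.3897, -0.2665, 0.1867]
ee_rot: [0.973, 0.231, -0.0, -0.0]
wrist_force: [0.0, -0.1, -1.0]
grip_width: 0.0225
finger_force: 69.0
```

```bash
python3 -c "
from h import *
rel()"
```

```text
{'time': 16.8, 'tcp_pos': [0.3897, -0.2665, 0.1867], 'ee_rot': [0.9729, 0.2312, -0.0, -0.0001], 'wrist_force': [0.0303, -0.0629, -0.9547], 'grip_width': 0.0225, 'finger_force': 68.9628, 'joint_pos': [0.6507, 0.0082, -0.148, 1.8531, 0.0012, 1.2804, -0.6018]}
radius 0.0996867013856451 lat -0.000977390431643475 z 0.004289443756218869 F radial -0.06983405842176997 lat -0.001255869361443475
```

Request:
arm_command(travel=[[0, 0.0015, 0], [0, 0.003, 0], [0, 0.0045, 0], [0, 0.006, 0], [0, 0.006, 0]], rotation=[[0, 0, 0], [0, 0, 0], [0, 0, 0], [0, 0, 0], [0, 0, 0]], fingers=[1, 1, 1, 1, 1])

```text
time: 17.3
tcp_pos: [0.3901, -0.2669, 0.1863]
ee_rot: [0.973, 0.232, -0.001, -0.002]
wrist_force: [-5.5, 10.2, 3.6]
grip_width: 0.0227
finger_force: 70.2
```

```bash
python3 -c "
from h import *
rel()"
```

```text
{'time': 17.3, 'tcp_pos': [0.3901, -0.2669, 0.1863], 'ee_rot': [0.9728, 0.2317, -0.001, -0.0021], 'wrist_force': [-5.5439, 10.2402, 3.5597], 'grip_width': 0.0227, 'finger_force': 70.2181, 'joint_pos': [0.6514, 0.0135, -0.1474, 1.8486, 0.0002, 1.2841, -0.5991]}
radius 0.0991114874058159 lat -0.0008318696476953479 z 0.0039439569656469775 F radial 11.644825098096211 lat -0.3323288758957461
```

Stop felt at about 11.6 N. Hold briefly, back off the pressure, then lower.

Request:
arm_command(travel=[[0, -0.001, 0], [0, -0.001, 0], [0, -0.001, 0], [0, -0.003, 0], [0, -0.005, 0]], rotation=[[0, 0, 0], [0, 0, 0], [0, 0, 0], [0, 0, 0], [0, 0, 0]], fingers=[1, 1, 1, 1, 1])

```text
time: 17.8
tcp_pos: [0.3898, -0.2665, 0.1865]
ee_rot: [0.973, 0.231, -0.0, -0.0]
wrist_force: [0.0, 0.8, -1.7]
grip_width: 0.023
finger_force: 69.0
```

Request:
arm_command(travel=[[0, 0, 0.002], [0, 0, 0.004], [0, 0, 0.006], [0, 0, 0.008], [0, 0, 0.008]], rotation=[[0, 0, 0], [0, 0, 0], [0, 0, 0], [0, 0, 0], [0, 0, 0]], fingers=[1, 1, 1, 1, 1])

```text
time: 18.3
tcp_pos: [0.3899, -0.2666, 0.1826]
ee_rot: [0.973, 0.231, -0.0, -0.0]
wrist_force: [-2.2, 4.8, 1.6]
grip_width: 0.0229
finger_force: 69.5
```

```bash
python3 -c "
from h import *
rel()"
```

```text
{'time': 18.3, 'tcp_pos': [0.3899, -0.2666, 0.1826], 'ee_rot': [0.9729, 0.2313, -0.0001, -0.0003], 'wrist_force': [-2.1875, 4.8445, 1.5898], 'grip_width': 0.0229, 'finger_force': 69.5457, 'joint_pos': [0.6507, 0.0118, -0.1481, 1.8582, 0.0015, 1.2722, -0.6018]}
radius 0.09950576531151907 lat -0.0008470187059418838 z 0.00022457945807216606 F radial 5.312715091165086 lat 0.2314481447093467
```

Request:
arm_command(travel=[[0, -0.002, 0], [0, -0.002, 0.001], [0, -0.002, 0.002], [0, -0.002, 0.003], [0, -0.002, 0.003]], rotation=[[0, 0, 0], [0, 0, 0], [0, 0, 0], [0, 0, 0], [0, 0, 0]], fingers=[1, 1, 1, 1, 1])

```text
time: 18.8
tcp_pos: [0.3899, -0.2664, 0.1825]
ee_rot: [0.973, 0.231, 0.001, 0.001]
wrist_force: [-3.9, 4.6, 10.4]
grip_width: 0.0226
finger_force: 70.8
```

```bash
python3 -c "
from h import *
rel()"
```

```text
{'time': 18.8, 'tcp_pos': [0.3899, -0.2664, 0.1825], 'ee_rot': [0.9729, 0.2312, 0.0005, 0.0007], 'wrist_force': [-3.893, 4.6162, 10.4345], 'grip_width': 0.0226, 'finger_force': 70.8397, 'joint_pos': [0.6504, 0.0098, -0.1486, 1.8606, 0.0018, 1.2697, -0.6029]}
radius 0.09970890351223223 lat -0.0007319379568623293 z 9.406572822751036e-05 F radial 5.878000753463618 lat -1.3945977494409973
```

Collar is seated (Fz 10 N, no more descent). Release with partial opening and rise.

Request:
arm_command(travel=[[0, 0, -0.002], [0, 0, -0.003], [0, 0, -0.003], [0, 0, -0.003], [0, 0, -0.003]], rotation=[[0, 0, 0], [0, 0, 0], [0, 0, 0], [0, 0, 0], [0, 0, 0]], fingers=[1, 1, 0.65, 0.55, 0.45])

```text
time: 19.3
tcp_pos: [0.3895, -0.2662, 0.1827]
ee_rot: [0.973, 0.231, 0.0, 0.0]
wrist_force: [-0.6, -0.2, -0.2]
grip_width: 0.047
finger_force: 0.0
```

Request:
arm_command(travel=[[0, 0, 0], [0, 0, 0], [0, 0, -0.02], [0, 0, -0.06], [0, 0, -0.1]], rotation=[[0, 0, 0], [0, 0, 0], [0, 0, 0], [0, 0, 0], [0, 0, 0]], fingers=[0.45, 0.45, 0.45, 0.45, 0.45])

```text
time: 19.8
tcp_pos: [0.3894, -0.266, 0.234]
ee_rot: [0.973, 0.231, -0.0, 0.0]
wrist_force: [-0.0, -0.0, 0.5]
grip_width: 0.0472
finger_force: 0.0
```

Request:
arm_command(travel=[[0, 0, -0.06], [0, 0, -0.12], [0, -0.08, -0.15], [0, -0.16, -0.15], [0, -0.24, -0.15]], rotation=[[0, 0, 0], [0, 0, 0], [0, 0, 0], [0, 0, 0], [0, 0, 0]], fingers=[0.45, 0.45, 0.45, 0.45, 0.45])

```text
time: 20.3
tcp_pos: [0.335, -0.1577, 0.3088]
ee_rot: [0.973, 0.231, 0.001, 0.001]
wrist_force: [0.1, 1.0, -0.4]
grip_width: 0.047
finger_force: 0.0
```

```bash
python3 - <<'E'
from h import *
st(); s=cap('scene','s20.png'); t=cap('top','t20.png'); k=np.array([.4325,-.3515])
for nm,c,x0,x1,y0,y1 in(('scene',s,300,400,130,260),('top',t,262,385,165,290)):
    hsv=cv2.cvtColor(c['img'],cv2.COLOR_RGB2HSV)
    for col,lo,hi in(('blue',(105,120,40),(125,255,255)),('green',(50,120,30),(80,255,255))):
        m=cv2.inRange(hsv,lo,hi); q=np.zeros_like(m); q[y0:y1,x0:x1]=m[y0:y1,x0:x1]
        n,l,sb,ce=cv2.connectedComponentsWithStats(q); print(nm,col,[(sb[i].tolist(),ce[i].round(1).tolist()) for i in range(1,n) if sb[i][4]>5])
h=[.3874,-.2622]
for dz in(.026,-.052): print('expect',dz,proj(s,[[*h,.196+dz]]),proj(t,[[*h,.196+dz]]))
E
```

```text
{'time': 20.3, 'tcp_pos': [0.335, -0.1577, 0.3088], 'ee_rot': [0.9729, 0.2311, 0.0006, 0.0005], 'wrist_force': [0.0901, 1.0466, -0.4056], 'grip_width': 0.047, 'finger_force': 0.0, 'joint_pos': [0.6012, -0.2683, -0.223, 1.8401, -0.0585, 1.5619, -0.718]}
scene blue [([349, 169, 14, 21, 200], [355.4, 179.5]), ([346, 207, 10, 5, 28], [350.4, 209.6])]
scene green [([375, 130, 3, 3, 8], [376.1, 131.1])]
top blue [([291, 234, 10, 9, 43], [295.3, 238.1])]
top green [([355, 202, 8, 9, 29], [357.6, 205.8])]
expect 0.026 [[353.83567293 179.21285345]] [[294.45878329 237.60974884]]
expect -0.052 [[349.5016961 206.4913148]] [[292.09569708 237.0893761 ]]
```

The blue pipette hangs at the hook point and upright: grip (355,180) and band (350,210) match the expected pixels. The carousel hasn't moved.

Request:
arm_command(travel=[[0, 0, 0], [0, 0, 0], [0, 0, 0], [0, 0, 0], [0, 0, 0]], rotation=[[0, 0, 0], [0, 0, 0], [0, 0, 0], [0, 0, 0], [0, 0, 0]], fingers=[0.45, 0.45, 0.45, 0.45, 0.45])

```text
time: 20.9
tcp_pos: [0.3355, -0.1591, 0.3075]
ee_rot: [0.973, 0.231, -0.0, -0.0]
wrist_force: [0.4, 0.3, 0.4]
grip_width: 0.047
finger_force: 0.0
```

```bash
python3 -c "
from plant import ctrl
print(ctrl.hand_in())"
```

```text
the job is handed in; nothing more can be done
None
```

Handed in at about 21 s, no verdict returned: the empty hook is over the arrow and the blue pipette hangs in it by its collar, after pressing the back stop at about 12 N; I viewed 11 pictures (one over the limit of 10), and did not re-check the grey and yellow pipettes or the bystanders by camera at the end.

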